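Put the three boards into their own test cradles

ROBOT

A 6-joint arm with a two-finger parallel gripper is mounted at the origin on the work surface. World frame = base frame: x ahead of the robot, y to its left, z up, the work surface at z = 0. Lengths are in m, angles in rad, forces in N, time in s.
With the tool pointing down it reaches from about 0.35 to 0.775 m from the base axis. Payload 5.5 kg.
Tool frame: the origin (TCP) lies midway between the tips of the shut fingers; the grasp point (between the pads) lies 19 mm behind it; z points along the fingers, y is the line along which they close (so a half turn about z gives the same grasp; the last joint's range is limited). The gripper opens to 85 mm and grips with 20 to 120 N. Pads are 22 mm wide; open, the fingers measure 114 mm over their backs; the gripper's body (76 mm by 85 mm) begins 54 mm behind the grasp point. The pads swing forward as they close: fully open they stand 13 mm farther back than shut.
Start: joints at [1.181, 0.313, 0.046, 1.304, 0, 1.431], TCP at [0.142, 0.557, 0.2] pointing down, gripper open.
Joint ranges: [-2.76, 2.76], [-0.86, 1.69], [-1.03, 1.26], [-2.2, 2.34], [-1.47, 1.5], [-3.14, 3.14]. Speed limits (rad/s): [2.57, 2.57, 3.14, 3.14, 3.14, 3.14].

INTERFACE

Orientations are given as a unit quaternion [x, y, z, w].
In Python, from workcell import robot gives the robot as it stands. The module is installed in compiled form; this text tells all that it offers.
- The arm moves only by the shell command python3 -m inch 'ROWS' [OPENING] [FORCE]. ROWS is text: rows parted by semicolons, each of 6 numbers parted by spaces: the shift along the tool's x, y, z in units of 100 mm (1.0 is 100 mm), then the turn, a rotation vector about the tool's x, y, z in units of 0.5 rad (1.0 is 0.5 rad). A call has 1 to 5 rows; each row is the pose to reach, as a shift and turn from the pose commanded when the call began, along the tool's axes at that moment; what a row does not reach only later rows make up. A row lasts 1/10 s, in which the tool goes at most 50 mm and 8.59 degrees, less where a joint would pass 70% of its speed; a pose out of reach is approached as far as the arm can. A call with a number of a shift or a turn outside -1 to 1 is refused whole. A call with a gripper value outside its range is refused whole. OPENING is the opening, from 0 (shut) to 1 (fully open), set as the call begins (- or left out, the last holds). The fingers move at their own pace and stop on an object; FORCE is the grip in N (left out, the last holds). Time passes only in rows, so rows that repeat a pose let the fingers close. It gives the time, the measured TCP pose, the force, the opening and the grip force at its end, in the units of the state.
- robot.sense(): the state, without advancing time (a new reading comes with each control period).
- robot.snapshot(name): name is "scene" or "top"; returns a dict with "img" (400x640x3 uint8, red, green, blue), "K" (3x3 intrinsics, pixels), "R" (3x3) and "t" (3): a world point X has camera coordinates R X + t. Camera axes: x right, y down, z forward; pixel columns grow to the right and rows downward; lengths in m; the calibration is good to about 2 mm. A picture is of the moment at which its call begins. There is no depth.
- robot.job_done(): hands the job in; it is judged then, once.
The state is a dict: "clock": time; "joint_pos": joint angles; "qd": joint speeds; "joint_efforts": joint torques, N m; "tcp_pos": TCP position; "ee_rot": TCP orientation; "ft_force": force on the tool from outside, world axes, zero at the start; "wrist_torque": the same for the moment, N m; "width": finger opening in m; "finger_force": force on a finger pad.
Only numpy, scipy, OpenCV 4.12 (cv2) and the standard library are available. Lean on these libraries where they do the work, as an engineer would, in place of code of your own. Each camera call takes 0.05 s, during which the arm holds its last target. There are 200 camera calls.

TASK

The three circuit boards are lying in one another's test cradles. Put the board with the finned heat sink into the cradle with the fan, the board with the square transformer block into the cradle with the two load resistors, and the board with the round wound choke into the cradle with the two coax sockets, parking one of them in the empty spare tray on the way. Each board must end lying flat inside the rim of its cradle (either way round), and boards are set down, not dropped or tipped over; leave the multimeter, the phone and the screwdriver where they are.

Things in the scene. Friction and masses are not known exactly. Their poses are not given: they have to be found in the camera images.
- heatsink_board: Heat-sink board: green circuit board 90 (x) x 60 (y) on 4 mm feet, its face 6 above the origin; in its middle an aluminium heat sink with upright fins, 48 (x) x 50 (y), 6 to 40 above the origin, to be gripped across y. Other parts only beyond 29 from the middle along x, up to 22 high. Origin: centre of the underside, z up. About 240 g.
- transformer_board: Transformer board: green circuit board 90 (x) x 60 (y) on 4 mm feet, its face 6 above the origin; in its middle a grey square transformer block, 44 x 44, 6 to 40 above the origin, to be gripped across y. Other parts only beyond 29 from the middle along x, up to 22 high. Origin: centre of the underside, z up. About 280 g.
- choke_board: Choke board: green circuit board 90 (x) x 60 (y) on 4 mm feet, its face 6 above the origin; in its middle a round copper-wound choke, diameter 42, between two flat upright cheeks, 50 over both (y), 32 long (x), 6 to 40 above the origin, to be gripped across y. Other parts only beyond 29 from the middle along x, up to 22 high. Origin: centre of the underside, z up. About 220 g.
- fan_cradle: Test cradle, black, 169 x 98 overall, with a square dark grey fan (60 wide, 60 high, 25 thick, its top 72 above the bench) behind the nest, 74 to 99 from the nest centre along +x. Nest: well 108 (x) x 78 (y) inside, rim 5 wide, 9 above its floor. Fixed. Origin: bench level under the nest centre, z up; nest floor 12 above it.
- resistor_cradle: Test cradle, black, 169 x 98 overall, with two white ceramic tube resistors lying side by side along y between steel end plates (top 42 above the bench) behind the nest, 66 to 108 from the nest centre along +x. Nest: well 108 (x) x 78 (y) inside, rim 5 wide, 9 above its floor. Fixed. Origin: bench level under the nest centre, z up; nest floor 12 above it.
- coax_cradle: Test cradle, black, 169 x 98 overall, with an aluminium box (34 x 80, top 38 above the bench) with two upright round coax sockets (top 56 above the bench) behind the nest, 70 to 104 from the nest centre along +x. Nest: well 108 (x) x 78 (y) inside, rim 5 wide, 9 above its floor. Fixed. Origin: bench level under the nest centre, z up; nest floor 12 above it.
- spare_tray: Spare tray, dark rim and grey floor, 118 x 88 overall, empty at the start and without any equipment behind it; a free spot in which one board can be parked. Nest: well 108 (x) x 78 (y) inside, rim 5 wide, 9 above its floor. Fixed. Origin: bench level under the nest centre, z up; nest floor 4 above it.
- multimeter: Bystander: handheld multimeter lying on its back, 150 (x) x 74 (y) x 42 high, dark with an amber band. Origin: centre of its underside. To be left alone.
- phone: Bystander: black mobile phone lying flat, 150 (x) x 72 (y) x 8. Origin: centre of its underside. To be left alone.
- screwdriver: Bystander: screwdriver lying along its x, 190 long, black handle 24 thick from -95 to -3, steel blade from there to +95. Origin: on the bench under its middle. To be left alone.

How it is judged:
By the outcome, as a careful person would: the job done as asked, in the order asked, and still so for the second after the job is handed in, with the robot touching nothing.
It also fails if it takes over 120 s, if anything falls off the work surface, if the arm or the gripper's body presses on something with over 40 N, if the wrist force passes 120 N, or if a joint passes its speed limit or range.

## Working session

There is one attempt and no reset: what is moved stays moved. The work goes in short steps, Python scripts to look and compute and a shell command to move; the robot and the scene stay as the last step left them, time stands still between calls to the robot, and variables do not carry over. Pictures are saved under pics/ and viewed, at most 14 in all, crops included, and the job is handed in when it is done.

```bash
mkdir -p pics
python3 - <<'E'
from workcell import robot
import cv2,numpy as np
for n in("scene","top"):
    s=robot.snapshot(n); cv2.imwrite(f"pics/{n}0.png",cv2.cvtColor(s["img"],cv2.COLOR_RGB2BGR)); np.savez(f"{n}.npz",**s)
    print(n,s["K"].round(1).tolist(),s["R"].round(3).tolist(),s["t"].round(3).tolist())
print(robot.sense())
E
```

```text
scene [[372.3, 0.0, 317.8], [0.0, 372.3, 198.1], [0.0, 0.0, 1.0]] [[-0.52, 0.854, 0.025], [0.445, 0.296, -0.845], [-0.729, -0.428, -0.534]] [0.297, -0.211, 1.322]
top [[490.9, 0.0, 318.7], [0.0, 490.9, 193.9], [0.0, 0.0, 1.0]] [[-0.03, -1.0, -0.001], [-0.977, 0.029, -0.212], [0.212, -0.005, -0.977]] [0.012, 0.562, 1.325]
{'clock': 0.1, 'joint_pos': array([1.18141757e+00, 3.13929756e-01, 4.50976640e-02, 1.30360456e+00,
       1.32653966e-05, 1.43118624e+00]), 'qd': array([-0.00143038, -0.00210855,  0.0020129 ,  0.00137148,  0.00176081,
       -0.00164783]), 'joint_efforts': array([ 4.04489037e-03, -4.81725848e+01,  2.99243921e+01,  1.27438360e-02,
       -9.59817135e-05,  2.33035905e-06]), 'tcp_pos': array([0.14194572, 0.55668368, 0.19949763]), 'ee_rot': array([ 1.24559931e-01,  9.92211747e-01, -7.89907105e-04, -2.20809956e-04]), 'ft_force': array([ 0.30856022, -0.00949581,  0.39755591]), 'wrist_torque': array([-0.01220099, -0.0277979 ,  0.00469557]), 'finger_force': 0.0, 'width': 0.08505117027445147}
```

View pics/top0.png

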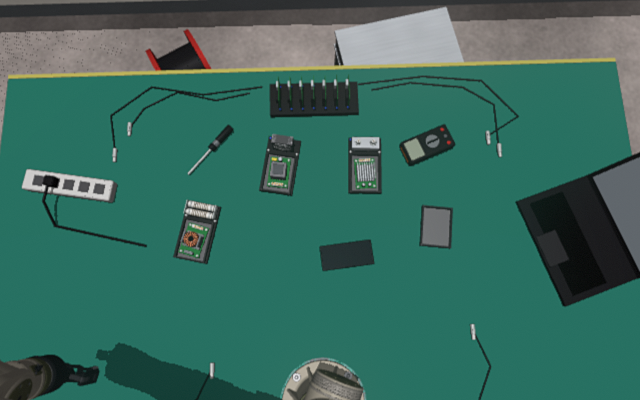

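View pics/scene0.png

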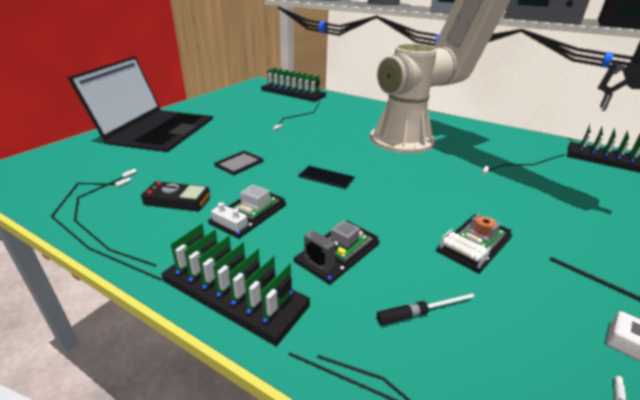

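The top view shows the fan cradle at (280,163) holding the transformer board. The coax cradle at (365,165) holds the heat-sink board, and the resistor cradle at (198,231) holds the choke board. The spare tray is at (436,227), the phone at (347,254), the multimeter at (427,145) and the screwdriver at (210,150). The scene view agrees.

```bash
cat > h.py <<'E'
import numpy as np,cv2
from workcell import robot
def snap(n,f=None):
    s=robot.snapshot(n); 
    if f: np.savez(f,**s)
    return s
def ray(s,uv,z):
    uv=np.atleast_2d(np.asarray(uv,float)); d=np.c_[(uv-s["K"][:2,2])/s["K"][0,0],np.ones(len(uv))]@s["R"]
    c=-s["R"].T@s["t"]; return c+d*((z-c[2])/d[:,2])[:,None]
def proj(s,X):
    p=(np.atleast_2d(X)@s["R"].T+s["t"])@s["K"].T; return p[:,:2]/p[:,2:]
def crop(s,x0,y0,x1,y1,k,name):
    cv2.imwrite(name,cv2.cvtColor(cv2.resize(s["img"][y0:y1,x0:x1],None,fx=k,fy=k,interpolation=cv2.INTER_CUBIC),cv2.COLOR_RGB2BGR))
E
python3 - <<'E'
from h import *
s=dict(np.load("top.npz"))
i=s["img"]; im=np.vstack([np.hstack([i[125:200,250:390]]) ,np.hstack([i[195:270,165:225],i[200:275,400:480]])])
cv2.imwrite("pics/crop0.png",cv2.cvtColor(cv2.resize(im,None,fx=4,fy=4,interpolation=cv2.INTER_CUBIC),cv2.COLOR_RGB2BGR))
hsv=cv2.cvtColor(i,cv2.COLOR_RGB2HSV)
print("bench",hsv[215,280],"rim",i[188,275],i[230,436],i[208,436],i[255,347])
# non-bench blobs
m=((hsv[...,0]<75)|(hsv[...,0]>92)|(hsv[...,1]<110)|(hsv[...,2]<60)).astype(np.uint8)
c,_=cv2.findContours(m,cv2.RETR_EXTERNAL,cv2.CHAIN_APPROX_NONE)
for k in c:
    a=cv2.contourArea(k)
    if 200<a<4000:
        g=ray(s,k[:,0],0.012)[:,:2]*1000
        r=cv2.minAreaRect(g.astype(np.float32)); print(k[:,0].mean(0).round(),int(a),np.round(r[0],1),np.round(r[1],1),round(r[2],1),cv2.boundingRect(k))
E
```

```text
bench [ 83 162 113] rim [107 108 110] [112 114 116] [49 53 54] [38 48 49]
[323. 383.] 2647 [64.2 -1. ] [225.8 107.5] 88.3 (281, 357, 85, 43)
[ 44. 376.] 2932 [ 92.8 740.5] [110.3 264.8] 5.0 (0, 355, 99, 45)
[346. 255.] 1194 [393.8 -78.3] [ 69.9 146.8] 6.1 (320, 240, 54, 31)
[436. 226.] 1183 [ 467.9 -339.7] [ 88.6 118.7] 82.6 (420, 205, 33, 43)
[197. 231.] 1981 [475.2 349.7] [105.4 170.9] 77.4 (173, 199, 48, 65)
[ 78. 208.] 2147 [564.9 673.8] [413.1 167.6] 75.9 (21, 169, 126, 78)
[364. 165.] 1764 [ 659.1 -142. ] [ 96.7 175.1] 87.9 (348, 136, 34, 58)
[280. 165.] 1831 [668.1 106.4] [ 99.2 180.5] 79.8 (259, 134, 42, 62)
[427. 145.] 1238 [ 713.4 -331.8] [ 78.6 157.9] 21.5 (400, 125, 55, 41)
[210. 150.] 313 [716.8 316.7] [ 25.5 190.3] 47.9 (187, 125, 46, 50)
[415.  97.] 3182 [ 856.  -237.9] [756.6 235.3] 77.8 (270, 76, 248, 82)
```

View pics/crop0.png

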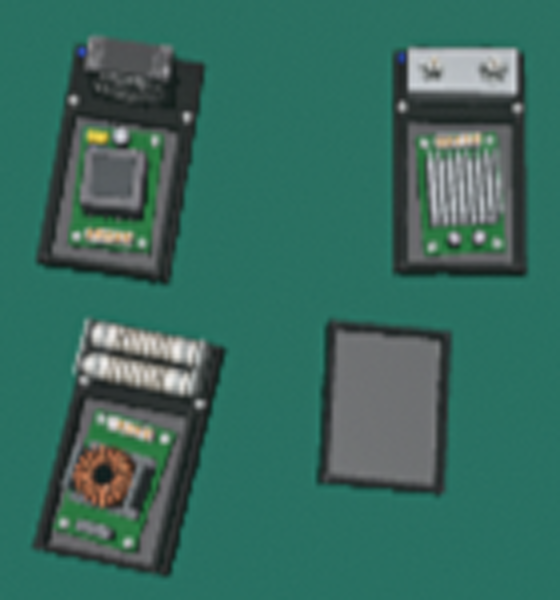

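The crop shows each board's green outline and its grey well clearly. I'll fit the boards and wells by colour.

```bash
cat >> h.py <<'E'
B={"fan":(255,150,305,197),"coax":(345,152,385,195),"res":(173,215,222,265),"spare":(418,203,455,250)}
def rect(s,mask,z):
    pts=cv2.findNonZero(mask)[:,0]
    g=ray(s,pts,z)[:,:2]*1000; (c,(w,h),a)=cv2.minAreaRect(g.astype(np.float32))
    if w<h: w,h,a=h,w,a+90
    a=(a+90)%180-90
    return np.round([*c,w,h,a],1)
def board(s,box,z):   # green pcb: brighter, yellower than bench
    x0,y0,x1,y1=box; h=cv2.cvtColor(s["img"],cv2.COLOR_RGB2HSV); m=np.zeros(h.shape[:2],np.uint8)
    g=(h[...,0]>=45)&(h[...,0]<=75)&(h[...,1]>90)&(h[...,2]>50)
    m[y0:y1,x0:x1]=g[y0:y1,x0:x1]
    n,l,st,_=cv2.connectedComponentsWithStats(cv2.morphologyEx(m,cv2.MORPH_CLOSE,np.ones((9,9))))
    k=1+st[1:,4].argmax(); m=m*(l==k); return rect(s,m.astype(np.uint8),z),int(m.sum())
def well(s,box,z):   # everything not black inside the cradle: largest blob of black's complement excluding bench
    x0,y0,x1,y1=box; h=cv2.cvtColor(s["img"],cv2.COLOR_RGB2HSV); m=np.zeros(h.shape[:2],np.uint8)
    g=(h[...,1]<60)&(h[...,2]>70)|((h[...,0]>=45)&(h[...,0]<=75)&(h[...,1]>90))
    m[y0:y1,x0:x1]=g[y0:y1,x0:x1]
    n,l,st,_=cv2.connectedComponentsWithStats(m); k=1+st[1:,4].argmax()
    return rect(s,(l==k).astype(np.uint8),z),int(st[k,4])
E
python3 - <<'E'
from h import *
s=dict(np.load("top.npz"))
print("cam",(-s["R"].T@s["t"]).round(3))
for n,b in B.items():
    f=.004 if n=="spare" else .012
    print(n,"well",*well(s,b,f+.004))
    if n!="spare": print(n,"board",*board(s,b,f+.006))
E
```

```text
cam [0.269 0.003 1.414]
fan well [639.  111.8 107.2  76.9 -10.2] 796
fan board [641.2 111.4  90.6  60.7  -8.2] 222
coax well [ 631.5 -141.5  104.3   74.1   -2.5] 834
coax board [ 630.4 -140.9   89.2   58.9    1.4] 154
res well [448.6 355.8 108.3  77.8 -13.1] 720
res board [448.4 357.7  89.   62.  -17.5] 257
spare well [ 467.4 -339.2  109.6   77.1   -7.7] 984
```

```bash
cat >> h.py <<'E'
from scipy.spatial.transform import Rotation as Ro
def plan(x,y,z,yaw):   # mm, deg (board x axis); prints turn, then shift after the turn
    s=robot.sense(); R=Ro.from_quat(s["ee_rot"]); M=R.as_matrix(); ty=np.degrees(np.arctan2(M[1,1],M[0,1]))-90
    d=(yaw-ty+90)%180-90; Rt=(Ro.from_euler("z",yaw,degrees=True)*Ro.from_matrix(np.array([[-1,0,0],[0,1,0],[0,0,-1.]])))
    if abs((yaw-ty)-d)>90: Rt=Rt*Ro.from_euler("z",180,degrees=True)
    rv=(R.inv()*Rt).as_rotvec()/0.5
    sh=Rt.inv().apply(np.array([x,y,z])/1000-s["tcp_pos"])/0.1
    print("t",round(s["clock"],1),"tcp",(s["tcp_pos"]*1000).round(1),"yaw",round(ty,1),"turn",rv.round(3),"shift(after)",sh.round(3),"w",round(s["width"],4),"F",s["ft_force"].round(1),"ff",round(s["finger_force"],1))
E
python3 -c "
from h import *
plan(630.4,-140.9,120,1.4)"
```

```text
t 0.1 tcp [141.9 556.7 199.5] yaw -14.3 turn [-0.003 -0.001 -0.548] shift(after) [-4.713 -7.093  0.795] w 0.0851 F [ 0.3 -0.   0.4] ff 0.0
```

```bash
R1="python3 -m inch"; python3 -m inch '0 0 0 0 0 -0.548;0 0 0 0 0 -0.548;0 0 0 0 0 -0.548' 1 && 
python3 -m inch '-.59 -.887 0 0 0 0;-.59 -.887 0 0 0 0;-.59 -.887 0 0 0 0' | tail -c 300
python3 -m inch '-.59 -.887 0 0 0 0;-.59 -.887 0 0 0 0;-.59 -.887 0 0 0 0' >/dev/null
python3 -m inch '-.59 -.887 0 0 0 0;-.59 -.887 0 0 0 0;-.59 -.887 0 0 0 0' >/dev/null
python3 -m inch '-.59 -.887 0 0 0 0;-.59 -.887 0 0 0 0;-.59 -.887 0 0 0 0' >/dev/null
python3 -m inch '-.59 -.887 0 0 0 0;-.59 -.887 0 0 0 0;-.59 -.887 0 0 0 0' >/dev/null
python3 -m inch '-.59 -.887 0 0 0 0;-.59 -.887 0 0 0 0;-.59 -.887 0 0 0 0' >/dev/null
python3 -m inch '-.59 -.887 0 0 0 0;-.59 -.887 0 0 0 0;-.59 -.887 0 0 0 0;-.59 -.887 0 0 0 0;-.59 -.887 0 0 0 0'
python3 -c "
from h import *
plan(630.4,-140.9,20,1.4)"
```

```text
clock: 0.4
tcp_pos: [0.142, 0.5569, 0.1998]
ee_rot: [-0.012, 1.0, -0.0, -0.0]
ft_force: [0.5, -0.2, 0.8]
width: 0.0855
finger_force: 0.0
clock: 0.7
tcp_pos: [0.2048, 0.4662, 0.2]
ee_rot: [-0.009, 1.0, -0.001, -0.0]
ft_force: [-0.8, -0.9, -1.2]
width: 0.086
finger_force: 0.0
clock: 2.7
tcp_pos: [0.5691, -0.0515, 0.2]
ee_rot: [-0.013, 1.0, 0.001, -0.001]
ft_force: [0.0, -0.4, -0.1]
width: 0.0856
finger_force: 0.0
t 2.7 tcp [569.1 -51.5 200. ] yaw 1.4 turn [ 0.003 -0.003  0.001] shift(after) [-0.591 -0.909  1.8  ] w 0.0856 F [ 0.  -0.4 -0.1] ff 0.0
```

```bash
python3 -m inch '-.59 -.909 0 0 0 0;-.59 -.909 0 0 0 0;-.59 -.909 0 0 0 0;-.59 -.909 0.3 0 0 0;-.59 -.909 0.6 0 0 0' >/dev/null
python3 -m inch '0 0 .4 0 0 0;0 0 .7 0 0 0;0 0 0.7 0 0 0'
python3 -c "
from h import *
plan(630.4,-140.9,20,1.4)
s=snap('scene'); p=proj(s,[.63,-.14,.05])[0].astype(int); print(p); crop(s,p[0]-80,p[1]-60,p[0]+80,p[1]+60,4,'pics/g1.png')"
```

```text
clock: 3.5
tcp_pos: [0.6269, -0.1392, 0.0659]
ee_rot: [-0.013, 1.0, 0.002, -0.004]
ft_force: [-0.5, 0.2, -0.7]
width: 0.0854
finger_force: 0.0
t 3.5 tcp [ 626.9 -139.2   65.9] yaw 1.5 turn [ 0.008 -0.018  0.003] shift(after) [-0.035 -0.018  0.459] w 0.0854 F [-0.5  0.2 -0.7] ff 0.0
[255 191]
```

View pics/g1.png

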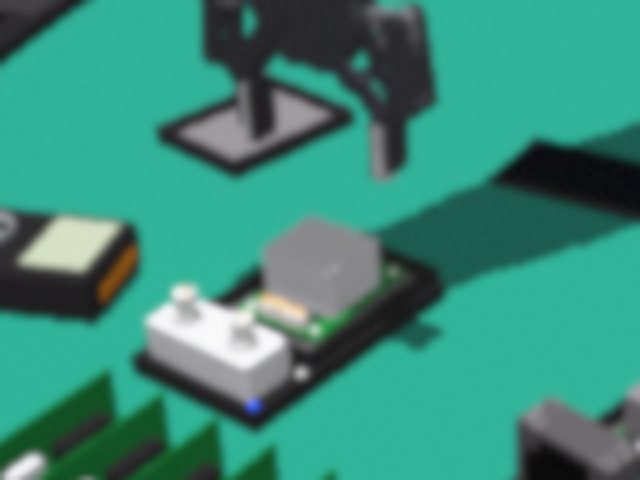

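The open fingers straddle the heat-sink board from above, with tips at crop (260,140) and (385,175) and the heat-sink top at (320,245). That gap looks larger than I expected, so I'll check it by projection.

Run:
```python
from h import *
s=snap("scene"); t=robot.sense(); R=Ro.from_quat(t["ee_rot"]).as_matrix(); o=proj(s,[.63,-.14,.05])[0].astype(int)-[80,60]
for n,X in dict(tcp=t["tcp_pos"],L=t["tcp_pos"]+R@[0,.0425,-.013],Rr=t["tcp_pos"]+R@[0,-.0425,-.013],hs=[.6304,-.1409,.052],pcb=[.6304,-.1409,.018]).items(): print(n,((proj(s,X)[0]-o)*4).round())
s=snap("top"); print(t["tcp_pos"].round(4)); p=proj(s,[.63,-.14,.05])[0].astype(int); crop(s,p[0]-60,p[1]-50,p[0]+60,p[1]+50,5,"pics/g2.png")
```

```text
tcp [319. 214.]
L [376. 214.]
Rr [261. 176.]
hs [322. 241.]
pcb [325. 288.]
[ 0.6307 -0.1411  0.071 ]
```

View pics/g2.png

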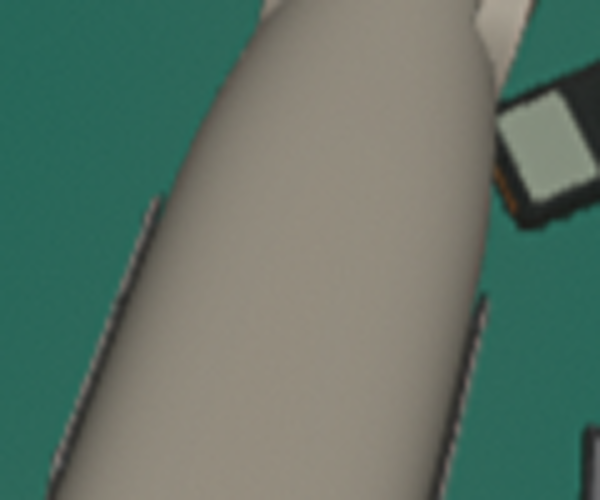

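The board sits where I predicted, but the fingertips appear about 37 crop px (roughly 27 mm) higher than the state implies. The top view is blocked by the arm. I'll go lower carefully and look again with the arm settled.

```bash
python3 -m inch '0 0 .2 0 0 0;0 0 .3 0 0 0;0 0 .3 0 0 0;0 0 .3 0 0 0;0 0 .3 0 0 0'
python3 - <<'E'
from h import *
s=snap("scene"); t=robot.sense(); R=Ro.from_quat(t["ee_rot"]).as_matrix(); o=proj(s,[.63,-.14,.05])[0].astype(int)-[60,50]
print(t["tcp_pos"].round(4))
for n,X in dict(tcp=t["tcp_pos"],L=t["tcp_pos"]+R@[0,.0425,-.013],Rr=t["tcp_pos"]+R@[0,-.0425,-.013],hs=[.6304,-.1409,.052]).items(): print(n,((proj(s,X)[0]-o)*5).round())
crop(s,o[0],o[1],o[0]+120,o[1]+100,5,"pics/g3.png")
E
```

```text
clock: 4.15
tcp_pos: [0.632, -0.1432, 0.0415]
ee_rot: [-0.012, 1.0, -0.0, 0.001]
ft_force: [0.1, -0.0, -0.6]
width: 0.0854
finger_force: 0.0
[ 0.632  -0.1432  0.0414]
tcp [298. 270.]
L [368. 272.]
Rr [227. 223.]
hs [302. 251.]
```

View pics/g3.png

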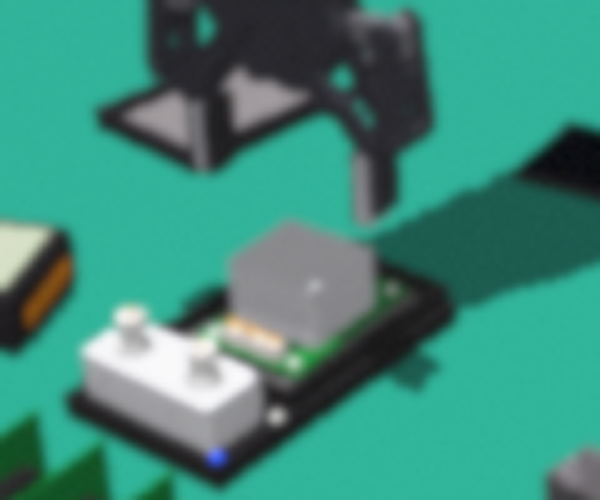

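Settled at TCP z = 41 mm, the fingertips are at crop (212,170) and (355,222), still about 12 raw px higher than predicted. I'll check this offset against both start pictures, where the gripper was in the clear.

Run:
```python
from h import *
R=Ro.from_quat([.12456,.99221,-.00079,-.00022]).as_matrix(); p=np.array([.14195,.55668,.1995])
T=dict(np.load("top.npz")); S=dict(np.load("scene.npz"))
out=[]
for s,(x0,y0,w,h) in((T,(0,340,120,60)),(S,(560,30,80,100))):
    im=cv2.resize(s["img"][y0:y0+h,x0:x0+w],None,fx=5,fy=5,interpolation=cv2.INTER_CUBIC).copy()
    for X,c in((p,(255,0,0)),(p+R@[0,.0425,-.013],(255,255,0)),(p+R@[0,-.0425,-.013],(0,255,255))):
        q=((proj(s,X)[0]-[x0,y0])*5).round().astype(int); print(q); cv2.circle(im,tuple(map(int,q)),4,c,-1)
    out.append(cv2.copyMakeBorder(im,0,max(0,500-im.shape[0]),0,max(0,400-im.shape[1]),cv2.BORDER_CONSTANT))
o=np.hstack([out[0],out[1]]); o=cv2.resize(o,None,fx=.78,fy=.78); cv2.imwrite("pics/g4.png",cv2.cvtColor(o,cv2.COLOR_RGB2BGR))
```

```text
[430 113]
[331  96]
[504 138]
[287 516]
[410 517]
[195 464]
```

View pics/g4.png

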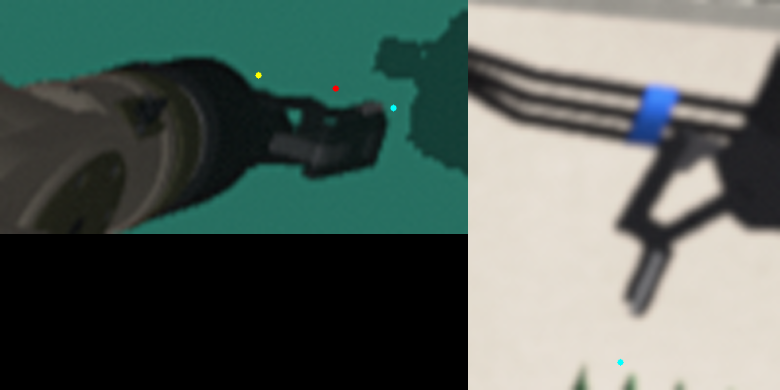

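In both start pictures the real tip lies farther back along the tool axis than the stated TCP. I'll triangulate it. I'll also shut the fingers gently here: if they really are high, they will close above the heat sink.

```bash
python3 - <<'E'
from h import *
R=Ro.from_quat([.12456,.99221,-.00079,-.00022]).as_matrix(); p=np.array([.14195,.55668,.1995])
T=dict(np.load("top.npz")); S=dict(np.load("scene.npz"))
P=lambda s:s["K"]@np.c_[s["R"],s["t"]]
X=cv2.triangulatePoints(P(T),P(S),np.array([95.4,366.7]),np.array([603.6,110.])); X=(X[:3]/X[3]).ravel(); print("tip",X.round(4),"tool frame mm",(R.T@(X-p)*1000).round(1), proj(T,X),proj(S,X))
E
python3 -m inch '0 0 0 0 0 0;0 0 0 0 0 0;0 0 0 0 0 0;0 0 0 0 0 0;0 0 0 0 0 0' 0.3 20
python3 -m inch '0 0 0 0 0 0;0 0 0 0 0 0;0 0 0 0 0 0;0 0 0 0 0 0;0 0 0 0 0 0' 0 20
python3 - <<'E'
from h import *
s=snap("scene"); t=robot.sense(); o=proj(s,[.63,-.14,.05])[0].astype(int)-[60,50]
print(t["tcp_pos"].round(4),t["width"],t["finger_force"],"tcp",((proj(s,t["tcp_pos"])[0]-o)*5).round())
crop(s,o[0],o[1],o[0]+120,o[1]+100,5,"pics/g5.png")
E
```

```text
tip [0.1374 0.5134 0.2457] tool frame mm [ -6.3 -43.2 -46.1] [[ 95.67343907 366.72169593]] [[603.9938839  109.97019618]]
clock: 4.7
tcp_pos: [0.6312, -0.1429, 0.0402]
ee_rot: [-0.012, 1.0, 0.0, -0.0]
ft_force: [0.4, -0.2, -1.3]
width: 0.0257
finger_force: 0.0
clock: 5.2
tcp_pos: [0.6312, -0.143, 0.0403]
ee_rot: [-0.012, 1.0, 0.0, 0.0]
ft_force: [-0.9, 0.5, 0.1]
width: -0.0004
finger_force: 0.0
[ 0.6313 -0.143   0.0403] -0.00021525284712026738 0.0 tcp [299. 271.]
```

View pics/g5.png

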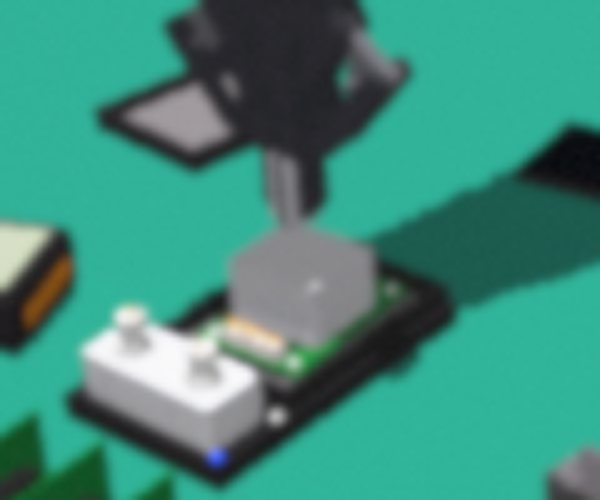

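The fingers shut to width 0 above the heat sink, with tips at crop (298,222) against a predicted (299,271). So the real tips sit about 30 mm higher than the reported TCP. Lateral position agrees. I'll use reported z = desired z − 30, watching the forces on the way down.

```bash
python3 -m inch '0 0 0 0 0 0;0 0 0 0 0 0;0 0 0 0 0 0;0 0 0 0 0 0;0 0 0 0 0 0' 1 >/dev/null
python3 -m inch '0 -.02 0.1 0 0 0;0 -.02 .2 0 0 0;0 -.02 .2 0 0 0;0 -.02 .2 0 0 0'
python3 -m inch '0 0 0.1 0 0 0;0 0 .2 0 0 0;0 0 .24 0 0 0;0 0 .24 0 0 0'
python3 -c "
from h import *
plan(630.4,-140.9,-6,1.4)"
```

```text
clock: 6.15
tcp_pos: [0.6306, -0.1448, 0.0193]
ee_rot: [-0.012, 1.0, 0.0, -0.001]
ft_force: [0.6, -0.2, 0.7]
width: 0.0855
finger_force: 0.0
clock: 6.55
tcp_pos: [0.6304, -0.1446, -0.0051]
ee_rot: [-0.012, 1.0, 0.0, -0.001]
ft_force: [-0.6, 0.0, -0.2]
width: 0.0855
finger_force: 0.0
t 6.5 tcp [ 630.4 -144.6   -5.1] yaw 1.4 turn [ 0.002 -0.004 -0.   ] shift(after) [-0.001  0.037  0.009] w 0.0855 F [-0.6  0.  -0.2] ff 0.0
```

```bash
python3 -m inch '0 .037 0 0 0 0;0 .037 0 0 0 0' >/dev/null
python3 -m inch '0 0 0 0 0 0;0 0 0 0 0 0;0 0 0 0 0 0;0 0 0 0 0 0;0 0 0 0 0 0' 0.4 45
python3 -c "
from h import *
plan(630.4,-140.9,-6,1.4)
s=snap('scene'); o=proj(s,[.63,-.14,.05])[0].astype(int)-[60,50]
crop(s,o[0],o[1],o[0]+120,o[1]+100,5,'pics/g6.png')"
```

```text
clock: 7.25
tcp_pos: [0.6318, -0.1416, -0.003]
ee_rot: [-0.012, 1.0, -0.0, 0.001]
ft_force: [-0.7, -0.4, 4.4]
width: 0.049
finger_force: 47.4
t 7.2 tcp [ 631.8 -141.6   -3. ] yaw 1.4 turn [-0.001  0.002 -0.001] shift(after) [0.013 0.007 0.03 ] w 0.049 F [-0.7 -0.4  4.4] ff 47.4
```

View pics/g6.png

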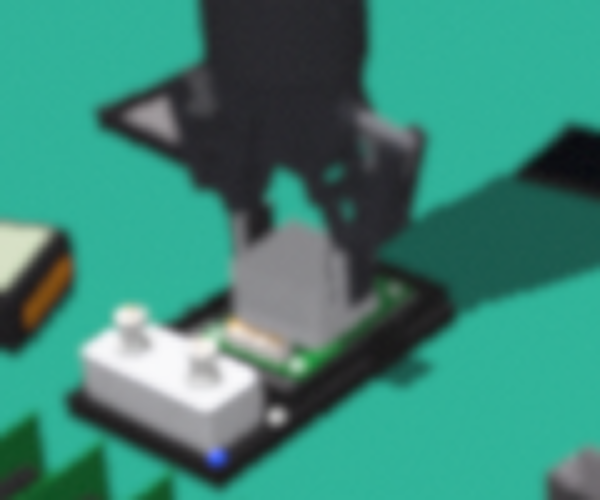

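The grip holds at width 49 mm and 47 N. The finger tips are at crop (240,250) and (360,305), close to the board face, and a small upward force hints at light contact, so the next grips go 3 mm higher. Next I'll lift and check.

```bash
python3 -m inch '0 0 -.1 0 0 0;0 0 -.2 0 0 0;0 0 -.5 0 0 0;0 0 -.9 0 0 0;0 0 -.9 0 0 0'
python3 -m inch '0 0 -.2 0 0 .16;0 0 -.3 0 0 .318;0 0 -.3 0 0 .318;0 0 -.3 0 0 .318'
python3 -c "
from h import *
plan(468.5,-340,100,-7.7)"
```

```text
clock: 7.8
tcp_pos: [0.635, -0.1424, 0.093]
ee_rot: [-0.012, 1.0, -0.002, 0.005]
ft_force: [1.3, -0.5, -0.6]
width: 0.0493
finger_force: 47.5
clock: 8.2
tcp_pos: [0.6309, -0.1411, 0.1158]
ee_rot: [0.066, 0.998, 0.0, -0.0]
ft_force: [-0.1, 0.2, -1.9]
width: 0.0495
finger_force: 47.3
t 8.2 tcp [ 630.9 -141.1  115.8] yaw -7.6 turn [ 0.001 -0.001  0.003] shift(after) [ 1.343 -2.188  0.158] w 0.0495 F [-0.1  0.2 -1.9] ff 47.3
```

```bash
python3 -m inch '.25 -.4 0 0 0 0;.448 -.729 0 0 0 0;.448 -.729 0 0 0 0' >/dev/null
python3 -m inch '.25 -.4 0 0 0 0;.448 -.729 0 0 0 0;.448 -.729 0 0 0 0' >/dev/null
python3 -m inch '.25 -.4 0 0 0 0;.448 -.729 0 0 0 0;.448 -.729 0 0 0 0;.448 -.729 0 0 0 0;.448 -.729 0 0 0 0'
python3 -c "
from h import *
plan(468.5,-340,8,-7.7)"
```

```text
clock: 9.3
tcp_pos: [0.4692, -0.3388, 0.1157]
ee_rot: [0.067, 0.998, 0.001, -0.0]
ft_force: [-0.2, -0.2, -2.1]
width: 0.0492
finger_force: 48.1
t 9.3 tcp [ 469.2 -338.8  115.7] yaw -7.6 turn [ 0.002 -0.001  0.002] shift(after) [ 0.005 -0.013  1.077] w 0.0492 F [-0.2 -0.2 -2.1] ff 48.1
```

```bash
python3 -m inch '0 -.01 .3 0 0 0;0 -.01 .6 0 0 0;0 -.01 .9 0 0 0;0 -.01 .95 0 0 0;0 -.01 .95 0 0 0' >/dev/null
python3 -m inch '0 0 .1 0 0 0;0 0 .2 0 0 0;0 0 .26 0 0 0;0 0 .26 0 0 0;0 0 .26 0 0 0'
python3 -m inch '0 0 .01 0 0 0;0 0 .02 0 0 0;0 0 .03 0 0 0;0 0 .03 0 0 0'
```

```text
clock: 10.3
tcp_pos: [0.4685, -0.341, -0.0047]
ee_rot: [0.067, 0.998, 0.0, 0.0]
ft_force: [0.6, 0.2, -1.9]
width: 0.049
finger_force: 48.2
clock: 10.7
tcp_pos: [0.4685, -0.3409, -0.0078]
ee_rot: [0.067, 0.998, 0.0, 0.0]
ft_force: [-0.5, 0.1, -1.7]
width: 0.0492
finger_force: 48.2
```

```bash
python3 -m inch '0 0 .01 0 0 0;0 0 .02 0 0 0;0 0 .02 0 0 0'
python3 -m inch '0 0 .01 0 0 0;0 0 .02 0 0 0;0 0 .02 0 0 0'
```

```text
clock: 11.0
tcp_pos: [0.4684, -0.3408, -0.0099]
ee_rot: [0.067, 0.998, 0.0, -0.0]
ft_force: [-0.0, -0.4, -3.1]
width: 0.0492
finger_force: 48.2
clock: 11.3
tcp_pos: [0.4686, -0.341, -0.011]
ee_rot: [0.067, 0.998, -0.0, 0.0]
ft_force: [-1.5, 0.6, 3.9]
width: 0.0492
finger_force: 48.8
```

The board touches the tray floor at −11 mm, as expected. I'll release, rise, and head for the choke board.

```bash
python3 -m inch '0 0 0 0 0 0;0 0 0 0 0 0;0 0 0 0 0 0;0 0 0 0 0 0' 1
python3 -m inch '0 0 -.2 0 0 0;0 0 -.5 0 0 0;0 0 -.9 0 0 0;0 0 -1 0 0 0;0 0 -1 0 0 0' >/dev/null
python3 -m inch '0 0 -.5 0 0 .17;0 0 -.5 0 0 .342;0 0 -.5 0 0 .342;0 0 -.5 0 0 .342'
python3 -c "
from h import *
plan(448.4,357.7,120,-17.5)"
```

```text
clock: 11.7
tcp_pos: [0.4686, -0.341, -0.0118]
ee_rot: [0.067, 0.998, 0.0, 0.0]
ft_force: [-0.3, 0.2, -0.9]
width: 0.0853
finger_force: 0.0
clock: 12.6
tcp_pos: [0.4675, -0.34, 0.1362]
ee_rot: [0.151, 0.988, 0.001, -0.001]
ft_force: [0.4, 0.1, -0.0]
width: 0.0854
finger_force: 0.0
t 12.6 tcp [ 467.5 -340.   136.2] yaw -17.4 turn [ 0.003 -0.006  0.003] shift(after) [2.281 6.597 0.162] w 0.0854 F [ 0.4  0.1 -0. ] ff 0.0
```

```bash
python3 -m inch '.326 .942 0 0 0 0;.326 .942 0 0 0 0;.326 .942 0 0 0 0' >/dev/null
python3 -m inch '.326 .942 0 0 0 0;.326 .942 0 0 0 0;.326 .942 0 0 0 0' >/dev/null
python3 -m inch '.326 .942 0 0 0 0;.326 .942 0 0 0 0;.326 .942 0 0 0 0' >/dev/null
python3 -m inch '.326 .942 0 0 0 0;.326 .942 0 0 0 0;.326 .942 0 0 0 0' >/dev/null
python3 -m inch '.326 .942 0 0 0 0;.326 .942 0 0 0 0;.326 .942 0 0 0 0' >/dev/null
python3 -m inch '.326 .942 0 0 0 0;.326 .942 0 0 0 0;.326 .942 0 0 0 0' >/dev/null
python3 -m inch '.326 .942 0 0 0 0;.326 .942 0 0 0 0;.326 .942 0 0 0 0;.326 .942 0 0 0 0;.326 .942 0 0 0 0'
python3 - <<'E'
from h import *
s=snap("top"); 
print("spare board",*board(s,B["spare"],.010),"well",*well(s,B["spare"],.008)); print("coax well",*well(s,B["coax"],.016)); print("fan",*board(s,B["fan"],.018))
plan(448.4,357.7,40,-17.5)
E
```

```text
clock: 14.9
tcp_pos: [0.4499, 0.3544, 0.1375]
ee_rot: [0.153, 0.988, -0.001, -0.0]
ft_force: [0.5, -0.0, 0.1]
width: 0.0853
finger_force: 0.0
spare board [ 467.6 -338.3   89.2   58.9   -7.1] 195 well [ 467.4 -339.2  109.6   77.1   -7.7] 912
coax well [ 631.6 -141.5  104.4   74.1   -2.5] 910
fan [641.2 111.4  90.6  60.7  -8.2] 225
t 14.9 tcp [449.9 354.5 137.8] yaw -17.6 turn [-0.003 -0.001 -0.005] shift(after) [0.024 0.026 0.978] w 0.0851 F [ 0.5 -0.  -0. ] ff 0.0
```

The heat-sink board is parked centrally in the tray. I'll descend onto the choke.

```bash
python3 -m inch '.024 .026 .3 0 0 0;.024 .026 .6 0 0 0;.024 .026 .9 0 0 0;.024 .026 .98 0 0 0;.024 .026 .98 0 0 0'
python3 -m inch '0 0 .2 0 0 0;0 0 .38 0 0 0;0 0 .4 0 0 0;0 0 .4 0 0 0'
python3 -m inch '0 0 0 0 0 0;0 0 0 0 0 0;0 0 0 0 0 0;0 0 0 0 0 0;0 0 0 0 0 0' 0.4 45
python3 -c "
from h import *
plan(448.4,357.7,-1,-17.5)"
```

```text
clock: 15.45
tcp_pos: [0.4473, 0.358, 0.0394]
ee_rot: [0.153, 0.988, -0.001, -0.001]
ft_force: [0.2, 0.2, 0.1]
width: 0.0854
finger_force: 0.0
clock: 15.85
tcp_pos: [0.4487, 0.3598, 0.0015]
ee_rot: [0.153, 0.988, 0.0, 0.0]
ft_force: [-0.7, 0.2, -0.0]
width: 0.0852
finger_force: 0.0
clock: 16.35
tcp_pos: [0.4486, 0.3597, 0.0018]
ee_rot: [0.152, 0.988, 0.0, 0.001]
ft_force: [-0.9, -2.3, 4.8]
width: 0.0488
finger_force: 46.4
t 16.4 tcp [448.6 359.7   1.8] yaw -17.5 turn [ 0.001  0.003 -0.001] shift(after) [-0.004 -0.02   0.028] w 0.0488 F [-0.9 -2.3  4.8] ff 46.4
```

```bash
python3 -m inch '0 0 -.1 0 0 0;0 0 -.2 0 0 0;0 0 -.5 0 0 0;0 0 -.9 0 0 0;0 0 -.9 0 0 0' >/dev/null
python3 -m inch '0 0 -.3 0 0 -.25;0 0 -.6 0 0 -.53;0 0 -.6 0 0 -.53;0 0 -.6 0 0 -.53'
python3 -c "
from h import *
plan(631.5,-141.5,150,-2.3)"
```

```text
clock: 17.25
tcp_pos: [0.4481, 0.36, 0.1504]
ee_rot: [0.021, 1.0, 0.0, 0.0]
ft_force: [0.9, 1.1, -2.9]
width: 0.0494
finger_force: 48.1
t 17.2 tcp [448.1 360.  150.4] yaw -2.5 turn [ 0.002  0.002 -0.005] shift(after) [-2.033e+00 -4.938e+00  4.000e-03] w 0.0494 F [ 0.9  1.1 -2.9] ff 48.1
```

```bash
python3 -m inch '-.2 -.4 0 0 0 0;-.339 -.823 0 0 0 0;-.339 -.823 0 0 0 0' >/dev/null
python3 -m inch '-.339 -.823 0 0 0 0;-.339 -.823 0 0 0 0;-.339 -.823 0 0 0 0' >/dev/null
python3 -m inch '-.339 -.823 0 0 0 0;-.339 -.823 0 0 0 0;-.339 -.823 0 0 0 0' >/dev/null
python3 -m inch '-.339 -.823 0 0 0 0;-.339 -.823 0 0 0 0;-.339 -.823 0 0 0 0' >/dev/null
python3 -m inch '-.339 -.823 0 0 0 0;-.339 -.823 0 0 0 0;-.339 -.823 0 0 0 0' >/dev/null
python3 -m inch '-.2 -.5 0 0 0 0;-.339 -.823 0 0 0 0;-.339 -.823 0 0 0 0;-.339 -.823 0 0 0 0;-.339 -.823 0 0 0 0'
python3 - <<'E'
from h import *
plan(631.5,-141.5,20,-2.3)
s=snap("scene"); p=proj(s,[.63,-.14,.1])[0].astype(int); crop(s,p[0]-65,p[1]-55,p[0]+65,p[1]+55,5,"pics/p1.png")
E
```

```text
clock: 19.25
tcp_pos: [0.6301, -0.1397, 0.1493]
ee_rot: [0.02, 1.0, 0.001, -0.001]
ft_force: [0.3, -0.0, -2.5]
width: 0.0488
finger_force: 49.1
t 19.2 tcp [ 630.1 -139.7  149.3] yaw -2.3 turn [ 0.003 -0.004  0.001] shift(after) [-0.014 -0.018  1.293] w 0.0488 F [ 0.3 -0.  -2.5] ff 49.1
```

View pics/p1.png

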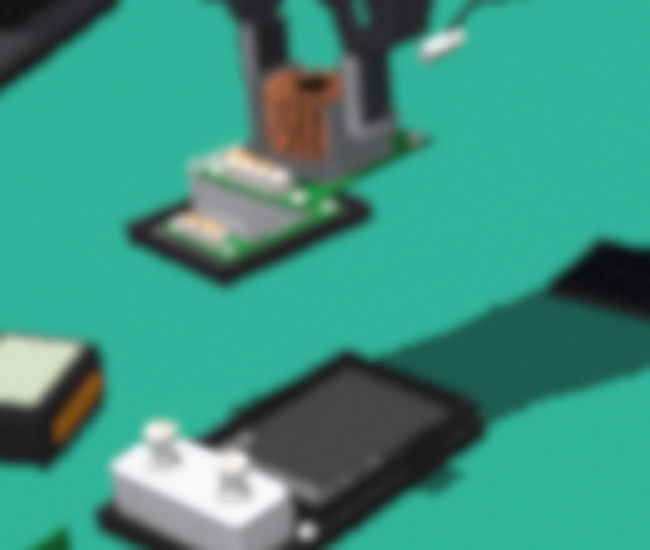

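The choke board hangs level in the grip (choke at crop (300,115)) above the empty coax nest (350,430). I'll lower it.

```bash
python3 -m inch '-.014 -.018 .3 0 0 0;-.014 -.018 .6 0 0 0;-.014 -.018 .9 0 0 0;-.014 -.018 1 0 0 0;-.014 -.018 1 0 0 0' >/dev/null
python3 -m inch '0 0 .2 0 0 0;0 0 .34 0 0 0;0 0 .4 0 0 0;0 0 .42 0 0 0;0 0 .42 0 0 0'
python3 -m inch '0 0 .01 0 0 0;0 0 .02 0 0 0;0 0 .03 0 0 0;0 0 .03 0 0 0'
python3 -c "
from h import *
plan(631.5,-141.5,2,-2.3)"
```

```text
clock: 20.3
tcp_pos: [0.6325, -0.1438, 0.0087]
ee_rot: [0.02, 1.0, -0.0, 0.0]
ft_force: [-0.5, 0.2, -2.4]
width: 0.0491
finger_force: 49.1
clock: 20.7
tcp_pos: [0.6323, -0.1438, 0.0053]
ee_rot: [0.02, 1.0, 0.0, 0.0]
ft_force: [-0.7, 0.5, -2.9]
width: 0.0492
finger_force: 49.1
t 20.7 tcp [ 632.3 -143.8    5.3] yaw -2.3 turn [ 0.     0.    -0.001] shift(after) [0.009 0.022 0.033] w 0.0492 F [-0.7  0.5 -2.9] ff 49.1
```

```bash
python3 -m inch '0 .02 .01 0 0 0;0 .02 .02 0 0 0;0 .02 .02 0 0 0'
python3 -m inch '0 0 .01 0 0 0;0 0 .02 0 0 0;0 0 .02 0 0 0'
```

```text
clock: 21.0
tcp_pos: [0.6322, -0.1416, 0.0031]
ee_rot: [0.02, 1.0, 0.0, -0.0]
ft_force: [0.2, 0.5, -2.0]
width: 0.0489
finger_force: 49.1
clock: 21.3
tcp_pos: [0.6325, -0.1418, 0.0018]
ee_rot: [0.02, 1.0, -0.0, 0.0]
ft_force: [-2.1, 0.4, 1.9]
width: 0.0488
finger_force: 49.5
```

Contact again at the expected height. I'll release and move to the transformer board.

```bash
python3 -m inch '0 0 0 0 0 0;0 0 0 0 0 0;0 0 0 0 0 0;0 0 0 0 0 0' 1 | tail -2
python3 -m inch '0 0 -.2 0 0 0;0 0 -.5 0 0 0;0 0 -.9 0 0 0;0 0 -1 0 0 0;0 0 -1 0 0 0' >/dev/null
python3 -m inch '0 0 -.5 0 0 .1;0 0 -.5 0 0 .206;0 0 -.5 0 0 .206;0 0 -.5 0 0 .206'
python3 -c "
from h import *
plan(641.2,111.4,150,-8.2)"
```

```text
width: 0.0853
finger_force: 0.0
clock: 22.6
tcp_pos: [0.6313, -0.1414, 0.1491]
ee_rot: [0.071, 0.997, 0.0, -0.002]
ft_force: [-0.3, 0.3, -0.5]
width: 0.0854
finger_force: 0.0
t 22.6 tcp [ 631.3 -141.4  149.1] yaw -8.2 turn [ 0.002 -0.007  0.001] shift(after) [ 0.262  2.516 -0.009] w 0.0854 F [-0.3  0.3 -0.5] ff 0.0
```

```bash
python3 -m inch '.087 .839 0 0 0 0;.087 .839 0 0 0 0;.087 .839 0 0 0 0' >/dev/null
python3 -m inch '.087 .839 0 0 0 0;.087 .839 0 0 0 0;.087 .839 0 0 0 0' >/dev/null
python3 -m inch '.087 .839 0 0 0 0;.087 .839 0 0 0 0;.087 .839 0 0 0 0;.087 .839 0 0 0 0;.087 .839 0 0 0 0' >/dev/null
python3 - <<'E'
from h import *
s=snap("top"); print("coax board",*board(s,B["coax"],.018),"res well",*well(s,B["res"],.016))
plan(641.2,111.4,50,-8.2)
E
```

```text
coax board [ 632.8 -139.8   88.3   59.1   -2.6] 229 res well [448.5 355.  106.9  76.  -13. ] 990
t 23.8 tcp [642.5 109.3 150.7] yaw -8.3 turn [-0.001 -0.002 -0.005] shift(after) [0.016 0.019 1.007] w 0.0853 F [-0.3  0.3  0. ] ff 0.0
```

```bash
python3 -m inch '.016 .019 .3 0 0 0;.016 .019 .6 0 0 0;.016 .019 .9 0 0 0;.016 .019 1 0 0 0;.016 .019 1 0 0 0'
python3 -m inch '0 0 .2 0 0 0;0 0 .4 0 0 0;0 0 .48 0 0 0;0 0 .48 0 0 0'
python3 -m inch '0 0 0 0 0 0;0 0 0 0 0 0;0 0 0 0 0 0;0 0 0 0 0 0;0 0 0 0 0 0' 0.35 45
python3 -m inch '0 0 -.1 0 0 0;0 0 -.2 0 0 0;0 0 -.5 0 0 0;0 0 -.9 0 0 0;0 0 -.9 0 0 0' >/dev/null
python3 -m inch '0 0 -.3 0 0 .08;0 0 -.6 0 0 .168;0 0 -.6 0 0 .168;0 0 -.6 0 0 .168'
python3 -c "
from h import *
plan(448.5,355.4,150,-13)"
```

```text
clock: 24.25
tcp_pos: [0.6399, 0.1119, 0.0495]
ee_rot: [0.073, 0.997, -0.0, -0.002]
ft_force: [0.1, 0.5, -0.3]
width: 0.0852
finger_force: 0.0
clock: 24.65
tcp_pos: [0.6413, 0.1129, 0.0034]
ee_rot: [0.072, 0.997, 0.0, -0.0]
ft_force: [-0.5, -0.2, 0.7]
width: 0.0854
finger_force: 0.0
clock: 25.15
tcp_pos: [0.6425, 0.1127, 0.005]
ee_rot: [0.072, 0.997, -0.0, 0.001]
ft_force: [-0.2, -2.9, 5.3]
width: 0.0427
finger_force: 46.3
clock: 26.05
tcp_pos: [0.6415, 0.1134, 0.1532]
ee_rot: [0.113, 0.994, 0.0, 0.0]
ft_force: [-0.3, 0.8, -3.7]
width: 0.0427
finger_force: 47.1
t 26.1 tcp [641.5 113.4 153.2] yaw -13.0 turn [ 0.001  0.002 -0.   ] shift(after) [2.425 1.924 0.032] w 0.0427 F [-0.3  0.8 -3.7] ff 47.1
```

```bash
python3 -m inch '.4 .32 0 0 0 0;.808 .641 0 0 0 0;.808 .641 0 0 0 0' >/dev/null
python3 -m inch '.4 .32 0 0 0 0;.808 .641 0 0 0 0;.808 .641 0 0 0 0' >/dev/null
python3 -m inch '.4 .32 0 0 0 0;.808 .641 0 0 0 0;.808 .641 0 0 0 0;.808 .641 0 0 0 0;.808 .641 0 0 0 0' >/dev/null
python3 - <<'E'
from h import *
plan(448.5,355.4,20,-13)
s=snap("scene"); p=proj(s,[.45,.355,.1])[0].astype(int); crop(s,p[0]-65,p[1]-55,p[0]+65,p[1]+55,5,"pics/p2.png")
E
```

```text
t 27.1 tcp [448.8 354.4 152.2] yaw -13.1 turn [-0.003 -0.001 -0.002] shift(after) [0.005 0.009 1.322] w 0.043 F [ 0.1  0.2 -2.8] ff 47.6
```

View pics/p2.png

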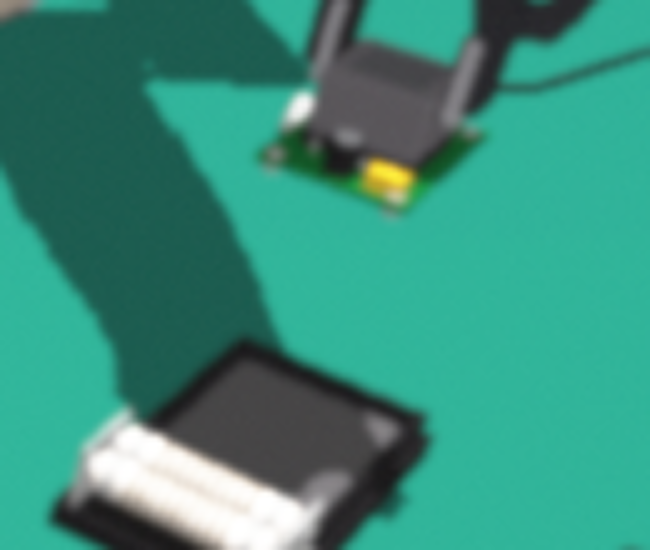

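The transformer board hangs level (crop (375,140)) above the empty resistor nest (290,420). I'll lower it.

```bash
python3 -m inch '0 0 .3 0 0 0;0 0 .6 0 0 0;0 0 .9 0 0 0;0 0 1 0 0 0;0 0 1 0 0 0' >/dev/null
python3 -m inch '0 0 .2 0 0 0;0 0 .34 0 0 0;0 0 .4 0 0 0;0 0 .43 0 0 0;0 0 .43 0 0 0'
python3 -m inch '0 0 .01 0 0 0;0 0 .02 0 0 0;0 0 .03 0 0 0;0 0 .03 0 0 0'
python3 -c "
from h import *
plan(448.5,355.4,5,-13)"
```

```text
clock: 28.2
tcp_pos: [0.4494, 0.3555, 0.0112]
ee_rot: [0.114, 0.994, 0.0, 0.001]
ft_force: [0.2, 0.8, -3.7]
width: 0.043
finger_force: 47.5
clock: 28.6
tcp_pos: [0.4486, 0.3553, 0.0074]
ee_rot: [0.114, 0.994, 0.0, 0.0]
ft_force: [-0.5, -0.6, -3.2]
width: 0.0428
finger_force: 47.5
t 28.6 tcp [448.6 355.3   7.4] yaw -13.0 turn [ 0.     0.    -0.002] shift(after) [0.001 0.001 0.024] w 0.0428 F [-0.5 -0.6 -3.2] ff 47.5
```

```bash
python3 -m inch '0 0 .01 0 0 0;0 0 .02 0 0 0;0 0 .02 0 0 0' | sed -n 2,4p
python3 -m inch '0 0 .01 0 0 0;0 0 .02 0 0 0;0 0 .02 0 0 0'| sed -n 2,4p
```

```text
tcp_pos: [0.4486, 0.3553, 0.0052]
ee_rot: [0.114, 0.994, 0.0, -0.0]
ft_force: [1.0, -0.1, -2.9]
tcp_pos: [0.4487, 0.3554, 0.005]
ee_rot: [0.114, 0.994, 0.0, 0.0]
ft_force: [-3.5, -1.7, 7.8]
```

```bash
python3 -m inch '0 0 0 0 0 0;0 0 0 0 0 0;0 0 0 0 0 0;0 0 0 0 0 0' 1 | tail -2
python3 -m inch '0 0 -.2 0 0 0;0 0 -.5 0 0 0;0 0 -.9 0 0 0;0 0 -1 0 0 0;0 0 -1 0 0 0' >/dev/null
python3 -m inch '0 0 -.5 0 0 -.1;0 0 -.5 0 0 -.206;0 0 -.5 0 0 -.206;0 0 -.5 0 0 -.206'
python3 -c "
from h import *
plan(467.6,-338.3,150,-7.1)"
```

```text
width: 0.0853
finger_force: 0.0
clock: 30.5
tcp_pos: [0.4476, 0.3546, 0.1512]
ee_rot: [0.063, 0.998, -0.001, -0.001]
ft_force: [0.1, -0.3, -0.9]
width: 0.0854
finger_force: 0.0
t 30.5 tcp [447.6 354.6 151.2] yaw -7.2 turn [-0.004 -0.005 -0.004] shift(after) [-1.055 -6.852  0.012] w 0.0854 F [ 0.1 -0.3 -0.9] ff 0.0
```

```bash
python3 -m inch '-.151 -.979 0 0 0 0;-.151 -.979 0 0 0 0;-.151 -.979 0 0 0 0' >/dev/null
python3 -m inch '-.151 -.979 0 0 0 0;-.151 -.979 0 0 0 0;-.151 -.979 0 0 0 0' >/dev/null
python3 -m inch '-.151 -.979 0 0 0 0;-.151 -.979 0 0 0 0;-.151 -.979 0 0 0 0' >/dev/null
python3 -m inch '-.151 -.979 0 0 0 0;-.151 -.979 0 0 0 0;-.151 -.979 0 0 0 0' >/dev/null
python3 -m inch '-.151 -.979 0 0 0 0;-.151 -.979 0 0 0 0;-.151 -.979 0 0 0 0' >/dev/null
python3 -m inch '-.151 -.979 0 0 0 0;-.151 -.979 0 0 0 0;-.151 -.979 0 0 0 0' >/dev/null
python3 -m inch '-.151 -.979 0 0 0 0;-.151 -.979 0 0 0 0;-.151 -.979 0 0 0 0;-.151 -.979 0 0 0 0;-.151 -.979 0 0 0 0' >/dev/null
python3 - <<'E'
from h import *
s=snap("top"); print("res board",*board(s,B["res"],.018),"fan well",*well(s,B["fan"],.016))
plan(467.6,-338.3,50,-7.1)
E
```

```text
res board [448.1 356.7  89.   60.6 -13.1] 247 fan well [639.  112.  106.3  76.4 -10.2] 908
t 32.9 tcp [ 468.4 -335.3  152.8] yaw -7.0 turn [ 0.003 -0.002  0.002] shift(after) [ 0.005 -0.03   1.028] w 0.0855 F [0.1 0.  0.9] ff 0.0
```

The transformer board lies centred in the resistor cradle. I'll pick up the heat-sink board again.

```bash
python3 -m inch '.005 -.03 .3 0 0 0;.005 -.03 .6 0 0 0;.005 -.03 .9 0 0 0;.005 -.03 1 0 0 0;.005 -.03 1 0 0 0' >/dev/null
python3 -m inch '0 0 .2 0 0 0;0 0 .4 0 0 0;0 0 .55 0 0 0;0 0 .6 0 0 0;0 0 .6 0 0 0' | sed -n 2,4p
python3 -m inch '0 0 0 0 0 0;0 0 0 0 0 0;0 0 0 0 0 0;0 0 0 0 0 0;0 0 0 0 0 0' 0.4 45
python3 -m inch '0 0 -.1 0 0 0;0 0 -.2 0 0 0;0 0 -.5 0 0 0;0 0 -.9 0 0 0;0 0 -.9 0 0 0' >/dev/null
python3 -m inch '0 0 -.3 0 0 .05;0 0 -.7 0 0 .108;0 0 -.7 0 0 .108;0 0 -.7 0 0 .108'
python3 -c "
from h import *
plan(639,112,150,-10.2)"
```

```text
tcp_pos: [0.4678, -0.3407, -0.0059]
ee_rot: [0.062, 0.998, -0.0, 0.0]
ft_force: [0.7, 0.8, -0.4]
clock: 34.35
tcp_pos: [0.4682, -0.3415, -0.0053]
ee_rot: [0.062, 0.998, -0.001, 0.001]
ft_force: [-0.6, 0.4, 4.9]
width: 0.0491
finger_force: 46.7
clock: 35.25
tcp_pos: [0.4678, -0.3412, 0.1542]
ee_rot: [0.089, 0.996, -0.001, 0.001]
ft_force: [-0.9, 0.1, -2.8]
width: 0.0488
finger_force: 47.9
t 35.2 tcp [ 467.8 -341.2  154.2] yaw -10.2 turn [-0.002  0.004 -0.001] shift(after) [-0.882  4.764  0.042] w 0.0488 F [-0.9  0.1 -2.8] ff 47.9
```

```bash
python3 -m inch '-.09 .45 0 0 0 0;-.176 .953 0 0 0 0;-.176 .953 0 0 0 0' >/dev/null
python3 -m inch '-.176 .953 0 0 0 0;-.176 .953 0 0 0 0;-.176 .953 0 0 0 0' >/dev/null
python3 -m inch '-.176 .953 0 0 0 0;-.176 .953 0 0 0 0;-.176 .953 0 0 0 0' >/dev/null
python3 -m inch '-.176 .953 0 0 0 0;-.176 .953 0 0 0 0;-.176 .953 0 0 0 0' >/dev/null
python3 -m inch '-.09 .45 0 0 0 0;-.176 .953 0 0 0 0;-.176 .953 0 0 0 0;-.176 .953 0 0 0 0;-.176 .953 0 0 0 0' >/dev/null
python3 - <<'E'
from h import *
plan(639,112,50,-10.2)
E
```

```text
t 37.0 tcp [637.9 110.8 152.3] yaw -10.3 turn [-0.002 -0.004 -0.003] shift(after) [-0.009  0.013  1.023] w 0.0489 F [ 0.2 -0.6 -1.5] ff 48.9
```

```bash
python3 -m inch '0 0 .3 0 0 0;0 0 .6 0 0 0;0 0 .9 0 0 0;0 0 1 0 0 0;0 0 1 0 0 0' >/dev/null
python3 -m inch '0 0 .2 0 0 0;0 0 .34 0 0 0;0 0 .42 0 0 0;0 0 .45 0 0 0;0 0 .45 0 0 0' | sed -n 2,4p
python3 -m inch '0 0 .01 0 0 0;0 0 .02 0 0 0;0 0 .02 0 0 0;0 0 .02 0 0 0'
python3 -c "
from h import *
plan(639,112,2,-10.2)"
```

```text
tcp_pos: [0.6386, 0.1125, 0.0084]
ee_rot: [0.089, 0.996, 0.0, -0.0]
ft_force: [-0.4, -0.0, -2.0]
clock: 38.35
tcp_pos: [0.6388, 0.1126, 0.0066]
ee_rot: [0.089, 0.996, 0.0, 0.0]
ft_force: [0.3, -0.8, -1.2]
width: 0.0491
finger_force: 48.9
t 38.4 tcp [638.8 112.6   6.6] yaw -10.2 turn [ 0.     0.001 -0.001] shift(after) [-0.003 -0.005  0.046] w 0.0491 F [ 0.3 -0.8 -1.2] ff 48.9
```

```bash
python3 -m inch '0 0 .01 0 0 0;0 0 .02 0 0 0;0 0 .02 0 0 0' | sed -n 2,4p
python3 -m inch '0 0 .01 0 0 0;0 0 .02 0 0 0;0 0 .02 0 0 0'| sed -n 2,4p
```

```text
tcp_pos: [0.6385, 0.1125, 0.0041]
ee_rot: [0.089, 0.996, 0.0, -0.0]
ft_force: [-0.2, -0.1, -2.8]
tcp_pos: [0.6387, 0.1125, 0.0028]
ee_rot: [0.089, 0.996, 0.0, 0.0]
ft_force: [-1.7, -0.5, 1.1]
```

```bash
python3 -m inch '0 0 0 0 0 0;0 0 0 0 0 0;0 0 0 0 0 0;0 0 0 0 0 0' 1 | tail -2
python3 -m inch '0 0 -.2 0 0 0;0 0 -.5 0 0 0;0 0 -.9 0 0 0;0 0 -1 0 0 0;0 0 -1 0 0 0' >/dev/null
python3 -m inch '0 0 -.5 0 0 0;0 0 -1 0 0 0;0 0 -1 0 0 0' >/dev/null
python3 -m inch '.5 -.4 0 0 0 0;1 -.7 0 0 0 0;1 -.7 0 0 0 0' >/dev/null
python3 -m inch '.5 -.4 0 0 0 0;1 -.7 0 0 0 0;1 -.7 0 0 0 0;1 -.7 0 0 0 0;1 -.7 0 0 0 0'
python3 - <<'E'
from h import *
s=snap("top"); 
for k in("fan","coax","res"): print(k,"board",*board(s,B[k],.018),"well",*well(s,B[k],.016))
o=np.hstack([cv2.resize(s["img"][125:275,165:485],None,fx=2,fy=2,interpolation=cv2.INTER_CUBIC)]); s2=snap("scene")
o=np.vstack([o,cv2.resize(s2["img"][130:280,200:520],None,fx=2,fy=2,interpolation=cv2.INTER_CUBIC)][:2]); cv2.imwrite("pics/end.png",cv2.cvtColor(o,cv2.COLOR_RGB2BGR))
E
```

```text
width: 0.0851
finger_force: 0.0
clock: 40.95
tcp_pos: [0.4168, 0.0102, 0.2015]
ee_rot: [0.09, 0.996, 0.0, -0.0]
ft_force: [0.5, -0.5, 0.3]
width: 0.0851
finger_force: 0.0
fan board [606.3 131.2  40.8  21.4  75.5] 69 well [627.2  90.3 123.4 121.8  79.8] 1275
coax board [ 632.8 -139.8   88.3   59.1   -2.6] 224 well [ 631.5 -141.5  104.3   74.1   -2.5] 663
res board [448.1 356.7  89.   60.6 -13.1] 247 well [448.6 355.1 106.9  76.  -12.8] 861
```

View pics/end.png

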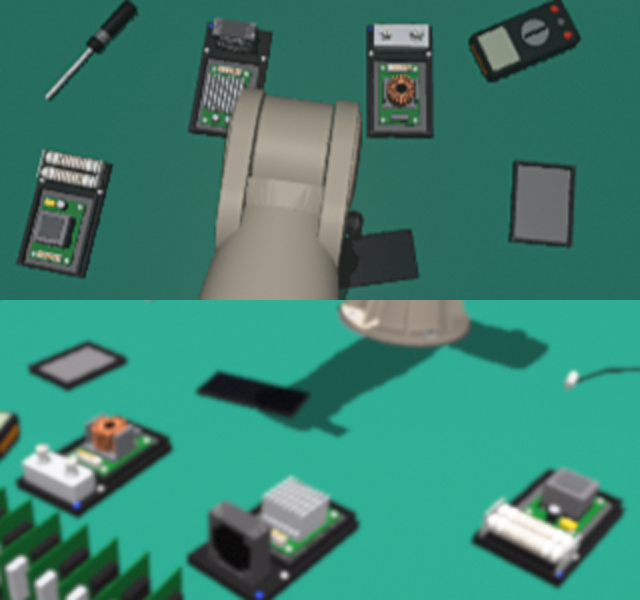

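The final picture shows the heat sink in the fan cradle (scene half (295,510)), the choke in the coax cradle (110,440) and the transformer in the resistor cradle (570,500). All three lie flat inside the rims. The spare tray is empty and the bystanders look untouched. The arm is clear, so I'm handing in.

```bash
python3 -c "
from workcell import robot
print(robot.job_done())"
```

```text
the job is handed in; nothing more can be done
None
```

I put all three boards in their proper cradles and handed the job in at about 41 s: the heat-sink board is with the fan, the transformer board with the load resistors and the choke board with the coax sockets, though the fan cradle was partly hidden from above, so that board was checked only in the scene view.

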